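# Press both ends of a test cassette and hold the second

### The arm

A 6-joint arm with a two-finger parallel gripper is mounted at the origin on a cart in front of the work surface, level with it; the furniture and walls round the work are solid. World frame = base frame: x ahead of the robot, y to its left, z up, the work surface at z = 0. Lengths are in m, angles in rad, forces in N, time in s.
With the tool pointing down it reaches from about 0.3 to 0.775 m from the base axis. Payload 14.6 kg.
Tool frame: the origin (TCP) lies at the very end of the fingers, on their centre line; the grasp point (between the pads) lies r.grasp_offset behind it (r.grasp_offset is the distance from the TCP to the grasp point, in m); z points along the fingers, y is the line along which they close (so a half turn about z gives the same grasp; the last joint's range is limited). The gripper opens to 85 mm and grips with 20 to 120 N. Pads are 22 mm wide; open, the fingers measure 114 mm over their backs; the gripper's body (76 mm by 85 mm) begins 54 mm behind the grasp point. The pads swing forward as they close: fully open they stand 13 mm farther back than shut.
Start: joints at [-1.261, 0.3, 1.521, -0, 1.321, -0.067], TCP at [0.202, -0.511, 0.231] pointing down, gripper open.
Joint ranges: [-3.03, 3.03], [-0.79, 2.21], [0.23, 2.52], [-1.04, 4.18], [0, 3.07], [-2.55, 2.55]. Speed limits (rad/s): [2.22, 2.22, 2.57, 3.14, 3.14, 3.14].

### API

Orientations are given as a unit quaternion [x, y, z, w].
In Python, from rig import observe, cams, sign_off, r gives the robot as it stands.
- The arm moves only by the tool step_arm, never from a script. Its argument "increments" is one flat list of numbers, 5 for each row, row after row: the shift along the tool's x, y, z in mm, then the turn about the tool's z in rad, then the finger opening in mm, from 0 to 85.4. In form: [x, y, z, twist, jaw, x, y, z, twist, jaw, ...]. A call has 1 to 5 rows; each row shifts and turns the commanded pose from where the row before left it, along the tool's axes as they then stand; what a row does not reach is not made up. A row lasts 1/8 s, in which the tool goes at most 62.5 mm and 10.7 degrees, less where a joint would pass 70% of its speed; a pose out of reach is approached as far as the arm can. A call is refused whole if a number of a shift passes 62.5 or a number of a turn 0.188, either way. A call with a gripper value outside its range is refused whole. The fingers move at their own pace and stop on an object; "grip_force" is the grip in N (left out, the last holds). Time passes only in rows, so rows that do not move let the fingers close. It gives the time, the measured TCP pose, the force, the opening and the grip force at its end, in the units of the state.
- observe(): the state, without advancing time (a new reading comes with each control period).
- cams.get_image(name): name is "side" or "top" or "wrist"; returns a dict with "image" (400x640x3 uint8, red, green, blue), "mtx" (3x3 intrinsics, pixels), "k1" (the pictures are not rectified: a ray, as slopes to the right and down, at radius r is drawn at 1 + k1 r^2 times it, then the intrinsics apply), "rvec" (rotation vector, rad) and "tvec" (3), from world to camera coordinates, as OpenCV has them. Camera axes: x right, y down, z forward; pixel columns grow to the right and rows downward; lengths in m; the calibration is good to about 2 mm. A picture is of the moment at which its call begins. There is no depth.
- sign_off(): hands the job in; it is judged then, once.
The state is a dict: "time_s": time; "q": joint angles; "dq": joint speeds; "tau": joint torques, N m; "eef_pos": TCP position; "tcp_rot": TCP orientation; "force": force on the tool from outside, world axes, zero at the start; "wrist_torque": the same for the moment, N m; "gripper_width": finger opening in m; "finger_force": force on a finger pad.
Only numpy, scipy, OpenCV 4.12 (cv2) and the standard library are available. Lean on these libraries where they do the work, as an engineer would, in place of code of your own. Each camera call takes 0.05 s, during which the arm holds its last target. There are 200 camera calls.

### The job

Snap the test cassette shut in the little hand press. First press the knob down until the top of its wide rim is level with the tops of the two gauge posts, stay there for about a second, and let it rise; then draw the cassette out from under the presser foot, turn it end for end and slide it back flat against the end stop, so that the end with the round well is now under the foot. Press the knob to the same level again and finish while still holding it there; never drive the knob on towards the bottom of its travel, and leave the timer, label roll and dropper bottle alone.

Things in the scene. Friction and masses are not known exactly. Their poses are not given: they have to be found in the camera images.
- press: Small hand press, fixed to the table; dark base plate 84 x 128 x 10 mm. Origin: table level, right below the middle of the end stop's face. z up; +y runs from the nest to the knob, which stands at x = 0, y = +65 mm. The bent arm (16 mm wide) covers the nest only from y = -17 mm inwards, its top there 66 mm above the table. Near the knob its top is 79 mm up.
- seat (a point): Fixed point of the nest: where the middle of a seated cassette's underside lies, press x = 0, y = -35 mm, 30 mm above the table. The rest is a bar 12 mm wide from the stop (y = 0) to y = -68 mm; beside it, beyond y = -16 mm, is only the table. The stop is 36 mm high. Two wings 35 mm high, 27 mm apart inside, flank y = -10 to 0. Seated: flat, along press y, end against the stop.
- foot_pad (a point): Underside of the round presser foot (13 mm across), at press y = -8 mm; 43 mm above the table when the knob is up, so 8 mm above the cassette. It goes down with the knob until it meets the cassette, then its own spring gives.
- gauge (a point): Fixed point midway between the tops of the two steel gauge posts (9 mm across, at press x = -30 and +30 mm, y = +65 mm), 76 mm above the table. The knob stands between the posts.
- cassette: White rapid test cassette, 20 mm wide (x), 70 mm long (y), 5 to 6 mm thick, loose, 12 g. Origin: centre of its underside; z up through its printed face. The round well is in its -y half, the strip window in the middle and +y half. It starts in the nest, its window end at the stop under the foot and its well end pointing out.
- well (a point): The round well on the cassette's upper face, 20 mm from the cassette's middle towards its -y end.
- presser (a joint): Downward travel of knob and arm, m: 0 up at rest, 0.020 bottom. Right is 0.014: rim's top level with the gauge posts; past 0.018 it would crush the cassette. Sprung: about 5 N to start it, 0.2 N more per mm; the foot meets the cassette at 8 mm and adds about 2 N at once and 0.6 N per mm, so 14 mm takes about 13 N.
- knob_top (a point): Middle of the flat top of the black knob's boss (30 mm across), the place to push from straight above; moves with the knob. 103 mm above the table at rest, 89 mm when the rim is level with the posts. The top of the wide rim (40 mm across, 5 mm thick) is 13 mm below this point.
- timer: White kitchen-style timer, 64 x 64 x 20 mm, a bystander. Origin: centre of its underside.
- label_roll: White roll of labels lying flat, 63 mm across, 25 mm high, a bystander. Origin: centre of its underside.
- dropper: Small white dropper bottle standing upright, 20 mm across, 64 mm high, a bystander. Origin: centre of its underside.
There are look-alikes about, which are no part of the job. What is shaped like the cassette but blue is not meant.

How it is judged:
On the way, in this order (a step that is already met when the one before it is completed fails the run):
1. first pass: the knob is held level with the gauge posts, the foot bearing on the cassette's window end (value of joint presser between 0.0112 and 0.0168 m and contact force between presser and cassette above 2 N and y of well in the frame of press below -0.045 m), for 0.4 s.
2. the knob is up, and the cassette lies turned end for end in the nest against the stop (value of joint presser below 0.003 m and y of well in the frame of press above -0.022 m and z of cassette in the frame of press below 0.034 m and y of cassette in the frame of press above -0.041 m and angle between the y axis of cassette and the y axis of press, either way round below 0.15 rad), for 0.2 s.
At the end, for the whole second after the job is handed in: The robot is still pushing the knob, which stands 11.2 to 16.8 mm down (14 mm is right), with the foot bearing on the cassette with more than 2 N; the cassette lies face up and flat on the rest, well end inwards, within 6 mm of the stop, 5 mm of the middle and 0.15 rad of straight (value of joint presser between 0.0112 and 0.0168 m and contact force between presser and cassette above 2 N and contact force between any of the fingers, the arm and presser above 3 N and y of well in the frame of press above -0.022 m and y of cassette in the frame of press above -0.041 m and x of cassette in the frame of press between -0.005 and 0.005 m and z of cassette in the frame of press between 0.027 and 0.033 m and angle between cassette's own z axis and vertical below 0.1 rad and angle between the y axis of cassette and the y axis of press, either way round below 0.15 rad); the arm keeps its last pose, push and grip.
It fails at once if the knob driven on towards the bottom of its travel (past 18 mm) (value of joint presser above 0.0182 m).
It fails at once if the timer, label roll or dropper bottle moved by more than 20 mm (distance of any of timer, label_roll, dropper from where it was at the start of the episode above 0.02 m).
It also fails if it takes over 72 s, if anything falls off the work surface, if the arm or the gripper's body presses on something with over 40 N, if the wrist force passes 120 N, or if a joint passes its speed limit or range.

## Working session

There is one attempt and no reset: what is moved stays moved. The work goes in short steps, Python scripts to look and compute and a tool call to move; the robot and the scene stay as the last step left them, time stands still between calls to the robot, and variables do not carry over. Pictures are saved under pics/ and viewed, at most 10 in all, crops included, and the job is handed in when it is done.

Besides the shell and the picture viewer there is one more tool, called after "Emit:" in YAML: its name, and indented under it one key for each argument. step_arm: Moves the arm, as the interface text tells. Its arguments: {"type":"object","properties":{"increments":{"type":"array","items":{"type":"number"}},"grip_force":{"type":"number"}},"required":["increments"]}

```bash
mkdir -p pics; cat > h.py <<'E'
import numpy as np,cv2
from rig import observe,cams,r
def shot(n,f=None):
    d=cams.get_image(n)
    if f: cv2.imwrite('pics/'+f,d['image'][:,:,::-1])
    return d
def ray(d,uv):
    K=np.array(d['mtx']);x=(uv[0]-K[0,2])/K[0,0];y=(uv[1]-K[1,2])/K[1,1]
    rd=np.hypot(x,y);rr=rd
    for _ in range(20): rr=rd/(1+d['k1']*rr*rr)
    s=rr/rd if rd>0 else 1
    R=cv2.Rodrigues(np.array(d['rvec'],float))[0];t=np.array(d['tvec'],float).ravel()
    return -R.T@t,R.T@np.array([x*s,y*s,1])
def onz(d,uv,z):
    o,v=ray(d,uv);return o+v*(z-o[2])/v[2]
def proj(d,p):
    R=cv2.Rodrigues(np.array(d['rvec'],float))[0];c=R@np.array(p)+np.array(d['tvec']).ravel()
    s=c[:2]/c[2];s=s*(1+d['k1']*(s@s));K=np.array(d['mtx'])
    return np.array([s[0]*K[0,0]+K[0,2],s[1]*K[1,1]+K[1,2]])
E
python3 - <<'E'
from h import *
for n in('top','side'):
    d=shot(n,n+'0.png');print(n,ray(d,(320,200)))
print(observe(),r.grasp_offset)
E
```

```text
top (array([ 0.45417328, -0.003361  ,  1.28742946]), array([ 0.13611455, -0.00780767, -0.99076488]))
side (array([0.51651344, 0.92789264, 1.06139752]), array([ 0.05502813, -0.692034  , -0.71990832]))
{'time_s': 0.1, 'q': array([-1.26057658e+00,  3.00403920e-01,  1.52151875e+00,  4.44284035e-06,
        1.32071165e+00, -6.66190921e-02]), 'dq': array([-0.00259406, -0.00261206, -0.00170563,  0.0006679 ,  0.00035496,
        0.00025179]), 'tau': array([-2.25087759e-03, -5.44385147e+01, -3.62372768e+01, -1.79810800e-04,
        3.05460191e-03, -6.32760361e-06]), 'eef_pos': array([ 0.20231423, -0.51121003,  0.23078454]), 'tcp_rot': array([ 9.82301485e-01,  1.87305958e-01, -6.11450792e-05, -5.17238091e-04]), 'force': array([ 0.08023881, -0.13154079,  0.39521023]), 'wrist_torque': array([-0.01624583, -0.00392343,  0.02399371]), 'finger_force': 0.0, 'gripper_width': 0.08564724048091427} 0.0187
```

View pics/top0.png

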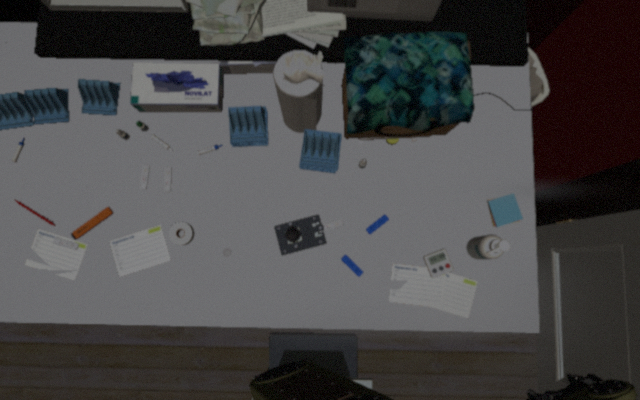

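View pics/side0.png

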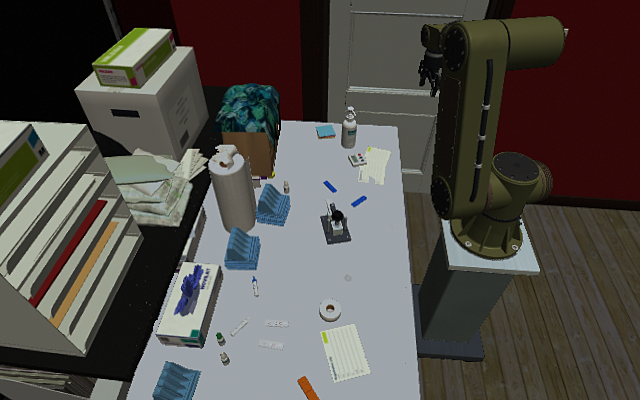

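The press is at top (300,235) and side (337,225). The white cassette in the nest is at top (334,224). Look-alikes are the two loose white cassettes at top (145,178) and (168,178), and the blue ones at (377,224) and (352,265). The one in the nest fits the description, so I'll confirm it in a crop.

```bash
python3 - <<'E'
from h import *
a=cv2.imread('pics/top0.png')[200:265,265:355];b=cv2.imread('pics/side0.png')[185:250,300:380]
a=cv2.convertScaleAbs(cv2.resize(a,None,fx=6,fy=6,interpolation=cv2.INTER_CUBIC)[:, :],alpha=1.6)
b=cv2.resize(b,None,fx=3,fy=3,interpolation=cv2.INTER_CUBIC)
o=np.zeros((390+200,790,3),np.uint8);o[:390,:540]=a;o[390:585,:240]=b
o[:195,545:785]=b;o[390:]=0
cv2.imwrite('pics/crop0.png',o[:390])
E
```

```text
(no output)
```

View pics/crop0.png

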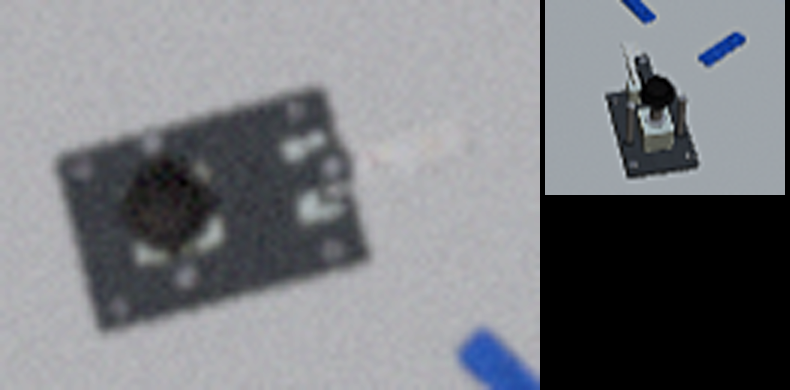

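The crop shows the dark plate with corners near (57,157), (322,88), (368,260) and (103,330). The knob is at (167,203), and the white cassette points out to the right over the table. I'll work out the press pose from these.

```bash
python3 - <<'E'
from h import *
d=shot('top')
im=d['image'];hsv=im.max(2)
m=((hsv<75)*255).astype(np.uint8);m[:205]=0;m[260:]=0;m[:,:270]=0;m[:,345:]=0
m=cv2.morphologyEx(m,cv2.MORPH_CLOSE,np.ones((5,5)))
c=max(cv2.findContours(m,0,2)[0],key=cv2.contourArea)
print(cv2.minAreaRect(c))
for P in (cv2.boxPoints(cv2.minAreaRect(c)),[(57/6+265,157/6+200),(322/6+265,88/6+200),(368/6+265,260/6+200),(103/6+265,330/6+200)]):
    W=np.array([onz(d,p,.01)[:2] for p in P]);print(W,'cen',W.mean(0),[np.linalg.norm(W[i]-W[i-1]) for i in range(4)])
knob=onz(d,(265+167/6,200+203/6),.095);print('knob',knob)
E
```

```text
((300.25933837890625, 234.39170837402344), (30.379758834838867, 47.240901947021484), 74.93151092529297)
[[ 0.55551369  0.11267474]
 [ 0.59191339 -0.0117206 ]
 [ 0.51184715 -0.03482362]
 [ 0.47599271  0.08868025]] cen [0.53381673 0.03870269] [np.float64(0.08306216233341739), np.float64(0.12961148851070436), np.float64(0.08333277988085865), np.float64(0.1286030529006895)]
[[ 0.55474031  0.10991311]
 [ 0.58889297 -0.0105355 ]
 [ 0.51068021 -0.03297858]
 [ 0.47657619  0.08661066]] cen [0.53272242 0.03825242] [np.float64(0.08156367939459012), np.float64(0.12519692984096276), np.float64(0.08136907879734702), np.float64(0.124357028461171)]
knob [0.5293865  0.05495079 0.095     ]
```

Emit:
step_arm:
  increments: [42.2,-28.5,0,0,0,42.2,-28.5,0,0,0,42.2,-28.5,0,0,0,42.2,-28.5,0,0,0,42.2,-28.5,0,0,0]

```text
time_s: 0.78
eef_pos: [0.3468, -0.2998, 0.2312]
tcp_rot: [0.982, 0.187, -0.0, -0.0]
force: [-0.1, -0.6, -0.3]
gripper_width: 0.0001
finger_force: 0.0
```

Emit:
step_arm:
  increments: [42.2,-28.5,0,0,0,42.2,-28.5,0,0,0,42.2,-28.5,0,0,0,42.2,-28.5,0,0,0,42.2,-28.5,0,0,0]

```text
time_s: 1.4
eef_pos: [0.4906, -0.0895, 0.2312]
tcp_rot: [0.982, 0.187, -0.0, -0.0]
force: [0.6, -1.4, 0.7]
gripper_width: -0.0004
finger_force: 0.0
```

Emit:
step_arm:
  increments: [42.2,-28.5,0,0,0,42.2,-28.5,0,0,0,0,0,0,-0.185,0,0,0,0,-0.185,0,0,0,0,-0.185,0]

```text
time_s: 2.02
eef_pos: [0.5473, -0.0069, 0.231]
tcp_rot: [0.892, 0.452, -0.0, -0.0]
force: [-0.1, 0.6, 0.2]
gripper_width: -0.0
finger_force: 0.0
```

Emit:
step_arm:
  increments: [0,0,0,-0.185,0,0,0,0,-0.185,0,0,0,0,-0.185,0,0,0,0,-0.185,0,0,0,0,-0.185,0]

```text
time_s: 2.65
eef_pos: [0.5473, -0.0071, 0.2311]
tcp_rot: [0.597, 0.802, -0.0, -0.0]
force: [-0.1, -0.3, 0.5]
gripper_width: -0.0003
finger_force: 0.0
```

```bash
python3 - <<'E'
from h import *
from scipy.spatial.transform import Rotation as R
d=shot('wrist','w1.png')
s=observe();print(s['time_s'],s['eef_pos'],s['q'],np.degrees(s['q'][5]),R.from_quat(s['tcp_rot']).as_matrix().round(3))
print(ray(d,(320,200)))
E
```

```text
2.7 [ 0.54729501 -0.00705772  0.23103492] [-7.98136664e-02  2.94459838e-01  1.52861703e+00  1.66264229e-08
  1.31901687e+00 -3.81473993e-01] -21.856849810208665 [[-0.297  0.955 -0.   ]
 [ 0.955  0.297  0.   ]
 [ 0.    -0.    -1.   ]]
(array([0.52670525, 0.06385714, 0.37312563]), array([ 0.07838379, -0.2716377 , -0.95921538]))
```

View pics/w1.png

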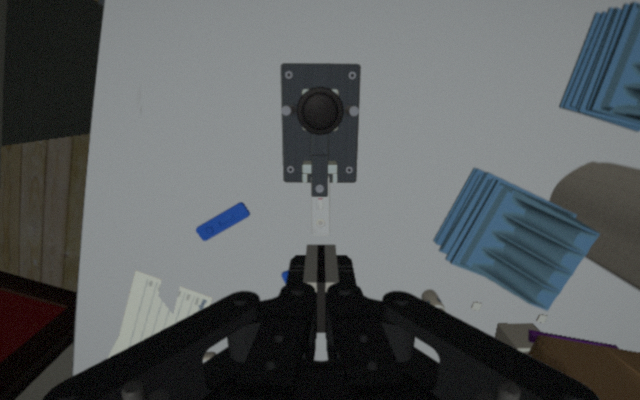

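The wrist view shows the plate (282–360, 64–182), the knob at (320,110), the posts at (286,111) and (354,111), and the white cassette sticking out at (320,197–240) with its well outermost. I'll compute positions from this view.

```bash
python3 - <<'E'
from h import *
im=cv2.imread('pics/w1.png')
d=shot('wrist')
g=im.max(2)
m=((g<42)*255).astype(np.uint8);m[:80]=0;m[140:]=0;m[:,:290]=0;m[:,350:]=0
m=cv2.morphologyEx(m,cv2.MORPH_OPEN,np.ones((5,5)))
c=max(cv2.findContours(m,0,2)[0],key=cv2.contourArea);print(cv2.minEnclosingCircle(c))
k=cv2.minEnclosingCircle(c)[0]
print('knob',onz(d,k,.088))
P=[onz(d,p,.076)[:2] for p in((286,111),(354,111))];print('posts',P,'mid',np.mean(P,0),np.linalg.norm(P[1]-P[0]))
C=np.array([onz(d,p,.01)[:2] for p in((281.5,64),(360,64),(357.5,182.5),(282.5,182))]);print(C)
v=(C[0]+C[1]-C[2]-C[3])/2;u=v/np.linalg.norm(v);print('yawy',np.degrees(np.arctan2(u[1],u[0])),'o',(C.mean(0)-.048*u))
E
```

```text
((319.6290283203125, 110.82257843017578), 23.797121047973633)
knob [0.52657214 0.0580437  0.088     ]
posts [array([0.49834556, 0.04891356]), array([0.55553049, 0.06666644])] mid [0.52693803 0.05779   ] 0.059877219440566634
[[ 0.47491657  0.0899195 ]
 [ 0.55278001  0.11408496]
 [ 0.59144345 -0.00626202]
 [ 0.50944403 -0.03112754]]
yawy 106.86735347998732 o [ 0.54607355 -0.00428127]
```

```bash
python3 - <<'E'
from h import *
im=cv2.imread('pics/w1.png')
c=im[55:245,265:375]
cv2.imwrite('pics/w1c.png',cv2.convertScaleAbs(cv2.resize(c,None,fx=3,fy=3,interpolation=cv2.INTER_CUBIC),alpha=1.3))
E
```

```text
(no output)
```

View pics/w1c.png

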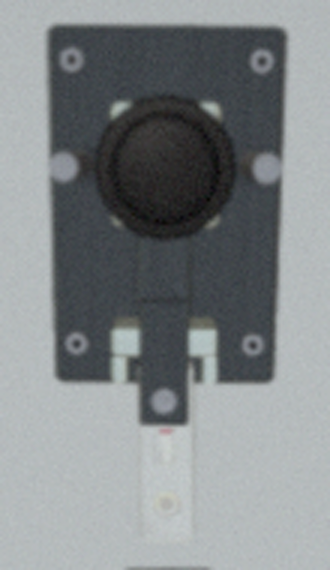

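The crop confirms it: white cassette in the nest, window end under the foot, round well outward, and the tool aligned with the press. Moving above the knob.

Emit:
step_arm:
  increments: [34,0,0,0,0,34,0,30,0,0,0,0,50,0,0,0,0,38,0,0,0,0,5,0,0]

```text
time_s: 3.38
eef_pos: [0.5271, 0.0582, 0.1063]
tcp_rot: [0.601, 0.8, -0.001, -0.002]
force: [-0.3, 0.1, 0.4]
gripper_width: 0.0001
finger_force: 0.0
```

Emit:
step_arm:
  increments: [0,0,3,0,0,0,0,3,0,0,0,0,3,0,0,0,0,2,0,0,0,0,0,0,0]

```text
time_s: 4.0
eef_pos: [0.5288, 0.0581, 0.0978]
tcp_rot: [0.599, 0.801, 0.001, 0.001]
force: [3.1, 0.0, 4.7]
gripper_width: -0.0
finger_force: 2.3
```

Emit:
step_arm:
  increments: [0,0,2,0,0,0,0,2,0,0,0,0,2,0,0,0,0,1,0,0,0,0,1,0,0]

```text
time_s: 4.62
eef_pos: [0.5289, 0.0582, 0.0902]
tcp_rot: [0.599, 0.801, 0.001, 0.001]
force: [2.0, -0.8, 11.5]
gripper_width: 0.0003
finger_force: 5.6
```

```bash
python3 - <<'E'
from h import *
s=observe();print(s['time_s'],s['eef_pos'],s['force'])
d=shot('side')
c=d['image'][195:250,300:380,::-1]
cv2.imwrite('pics/s2.png',cv2.resize(c,None,fx=8,fy=8,interpolation=cv2.INTER_CUBIC))
s=observe();print(s['time_s'],s['eef_pos'],s['force'])
E
```

```text
4.625 [0.528891   0.05817343 0.09024229] [ 1.95681365 -0.80048331 11.49715101]
4.675 [0.52885586 0.05815683 0.09013473] [ 1.57701259  0.03966365 10.46706243]
```

Emit:
step_arm:
  increments: [0,0,1,0,0,0,0,0,0,0,0,0,0,0,0,0,0,0,0,0,0,0,0,0,0]

```text
time_s: 5.3
eef_pos: [0.5289, 0.0582, 0.0894]
tcp_rot: [0.599, 0.801, 0.001, 0.001]
force: [0.5, -0.2, 11.5]
gripper_width: -0.0001
finger_force: 5.9
```

```bash
python3 - <<'E'
from h import *
d=shot('side')
c=d['image'][195:250,300:380,::-1]
cv2.imwrite('pics/s3.png',cv2.resize(c,None,fx=8,fy=8,interpolation=cv2.INTER_CUBIC))
s=observe();print(s['time_s'],s['eef_pos'],s['force'])
E
```

```text
5.35 [0.5288877  0.05817633 0.08936157] [ 0.1811338  -0.66324946 11.83018758]
```

View pics/s3.png

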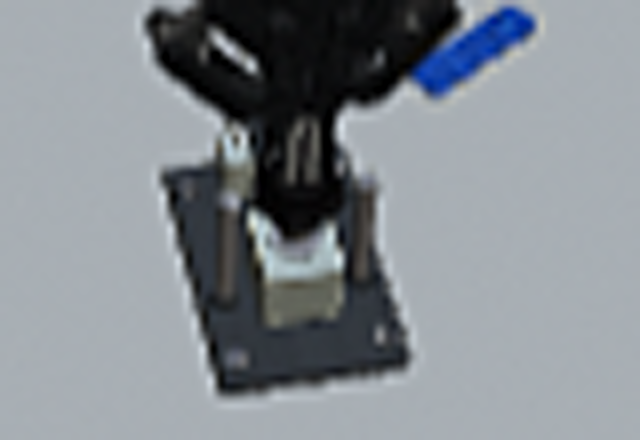

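Emit:
step_arm:
  increments: [0,0,0,0,0,0,0,0,0,0,0,0,0,0,0,0,0,0,0,0,0,0,0,0,0]

```text
time_s: 5.98
eef_pos: [0.5289, 0.0582, 0.0894]
tcp_rot: [0.599, 0.801, 0.001, 0.001]
force: [0.5, -1.0, 11.5]
gripper_width: -0.0
finger_force: 5.9
```

The image shows the rim level with the gauge post tops (posts at (230,195) and (365,180), rim at (300,190)). Now I'll release the knob and go to the cassette.

Emit:
step_arm:
  increments: [0,0,-10,0,0,0,0,-20,0,0,0,0,-35,0,40,-51,0,0,0,40,-50,0,0,0,40]

```text
time_s: 6.6
eef_pos: [0.5567, -0.0396, 0.1534]
tcp_rot: [0.599, 0.801, -0.0, -0.0]
force: [0.3, 0.5, -0.1]
gripper_width: 0.0397
finger_force: 0.0
```

Emit:
step_arm:
  increments: [0,0,0,0,40,0,0,0,0,40]

```text
time_s: 6.85
eef_pos: [0.5562, -0.0384, 0.1528]
tcp_rot: [0.599, 0.801, -0.0, -0.001]
force: [-0.6, 0.3, -0.2]
gripper_width: 0.04
finger_force: 0.0
```

```bash
python3 - <<'E'
from h import *
s=observe();print(s['time_s'],s['eef_pos'],s['gripper_width'],np.array(s['force']).round(1))
d=shot('wrist','w4.png')
t=shot('top','t4.png')
E
python3 - <<'E'
import cv2,numpy as np
im=cv2.imread('pics/w4.png');cv2.imwrite('pics/w4c.png',cv2.resize(im[60:380,180:460],None,fx=1.8,fy=1.8))
E
```

```text
6.85 [ 0.55622901 -0.03841922  0.15282022] 0.040035039978214546 [-0.6  0.3 -0.2]
```

View pics/w4c.png

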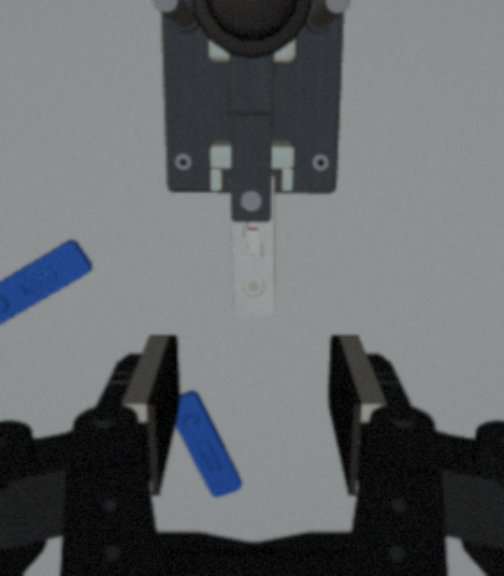

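The cassette is centred between the fingers in x; in this 1.8× crop the well is at (253,288) and the outer end at (253,314). I'll compute the offset to the cassette centre.

```bash
python3 - <<'E'
from h import *
from scipy.spatial.transform import Rotation as R
s=observe();M=R.from_quat(s['tcp_rot']).as_matrix()
d=shot('wrist');t=shot('top')
o=np.array([.5459,-.0041,0]);u=np.array([-.294,.956,0]);xx=np.array([.956,.294,0])
for n,p in(('well',(320.6,220)),('end',(320.6,234.4)),('armtip',(180+251/1.8,60+221/1.8))):
    w=onz(d,p,.066 if n=='armtip' else .0355);print(n,w,'tool',(M.T@(w-s['eef_pos'])*1000).round(1),'press',((w-o)@xx*1000).round(1),((w-o)@u*1000).round(1))
for n in[(400,190),(405,195)]: print(n,onz(t,n,0))
E
```

```text
well [ 0.56241665 -0.05717029  0.0355    ] tool [-20.3   0.4 117.6] press 0.2 -55.6
end [ 0.56611972 -0.06974865  0.0355    ] tool [-33.4   0.4 117.6] press 0.0 -68.7
armtip [ 0.55048502 -0.01945125  0.066     ] tool [19.2 -0.4 87.1] press -0.1 -16.0
(400, 190) [ 0.66376204 -0.2362495   0.        ]
(405, 195) [ 0.64993656 -0.25015943  0.        ]
```

Emit:
step_arm:
  increments: [-1,0,50,0,40,0,0,45,0,40,0,0,22,0,40,0,0,8,0,40,0,0,0,0,40]

```text
time_s: 7.68
eef_pos: [0.5572, -0.0394, 0.0286]
tcp_rot: [0.599, 0.801, 0.0, 0.0]
force: [0.1, 0.7, -0.1]
gripper_width: 0.04
finger_force: 0.0
```

Emit:
step_arm:
  grip_force: 20
  increments: [0,0,0,0,24,0,0,0,0,16,0,0,0,0,16,0,0,0,0,16]

```text
time_s: 8.18
eef_pos: [0.5576, -0.0397, 0.0295]
tcp_rot: [0.599, 0.801, 0.001, 0.001]
force: [-2.0, 1.1, 6.3]
gripper_width: 0.019
finger_force: 20.7
```

Emit:
step_arm:
  increments: [0,0,-2,0,16,0,0,-1,0,16,-15,0,0,0,16,-20,0,0,0,16,-25,0,0,0,16]

```text
time_s: 8.8
eef_pos: [0.5743, -0.099, 0.0312]
tcp_rot: [0.599, 0.801, -0.0, 0.0]
force: [-0.9, 0.4, -0.6]
gripper_width: 0.0191
finger_force: 20.1
```

Emit:
step_arm:
  increments: [-15,0,-25,0,16,0,0,-45,0,16,0,0,0,0,16]

```text
time_s: 9.18
eef_pos: [0.5798, -0.1136, 0.1046]
tcp_rot: [0.6, 0.8, 0.001, 0.003]
force: [-0.2, 0.0, -1.0]
gripper_width: 0.0194
finger_force: 20.1
```

```bash
python3 - <<'E'
from h import *
s=observe();print(s['time_s'],s['eef_pos'],s['q'],s['gripper_width'],np.array(s['force']).round(1))
shot('wrist','w5.png')
im=cv2.imread('pics/w5.png');cv2.imwrite('pics/w5c.png',cv2.resize(im[60:380,180:460],None,fx=1.5,fy=1.5))
E
```

```text
9.175 [ 0.57980315 -0.11356679  0.1045585 ] [-2.55369842e-01  5.15172398e-01  1.53050971e+00 -1.08914606e-04
  1.09015218e+00 -5.40190259e-01] 0.019404015578352463 [-0.2  0.  -1. ]
```

View pics/w5c.png

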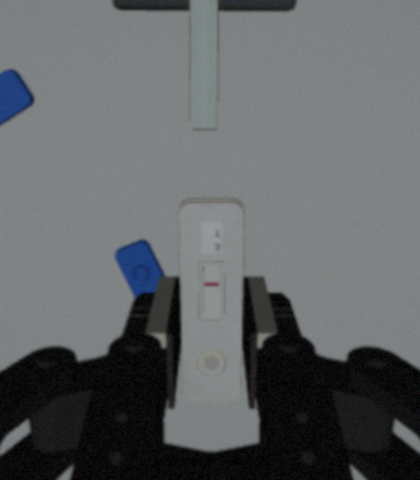

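The cassette is held level and centred: window toward the press at (212,290), well at (212,362). The wrist range is ±2.55 rad, so a half turn in one grasp would exceed it. I'll turn it 100° and set it on a free patch of table. Then I'll regrasp with the wrist turned back 180° and turn the remaining 80°.

Emit:
step_arm:
  increments: [-47,13.7,0,0,16,-47,13.7,0,0,16,-47,13.7,0,0,16,0,0,0,0.1745,16,0,0,0,0.1745,16]

```text
time_s: 9.85
eef_pos: [0.6567, -0.2365, 0.099]
tcp_rot: [0.731, 0.682, -0.001, -0.001]
force: [-0.3, 0.8, -0.0]
gripper_width: 0.0191
finger_force: 20.1
```

Emit:
step_arm:
  increments: [0,0,0,0.1745,16,0,0,0,0.1745,16,0,0,0,0.1745,16,0,0,0,0.1745,16,0,0,0,0.1745,16]

```text
time_s: 10.48
eef_pos: [0.6568, -0.236, 0.0995]
tcp_rot: [0.951, 0.309, -0.001, -0.001]
force: [-1.0, -0.1, -0.3]
gripper_width: 0.0194
finger_force: 20.1
```

Emit:
step_arm:
  increments: [0,0,0,0.1745,16,0,0,0,0.1745,16,0,0,0,0.1745,16,0,0,50,0,16,0,0,30,0,16]

```text
time_s: 11.1
eef_pos: [0.6559, -0.2356, 0.0174]
tcp_rot: [0.998, 0.056, -0.002, -0.001]
force: [0.2, 0.3, -0.4]
gripper_width: 0.0195
finger_force: 20.1
```

```bash
python3 - <<'E'
from h import *
s=observe();print(s['time_s'],s['eef_pos'],s['q'],s['tcp_rot'],s['gripper_width'],np.array(s['force']).round(1))
E
```

```text
11.1 [ 0.65587489 -0.23558079  0.01736459] [-3.97355121e-01  8.45229584e-01  1.19921823e+00 -6.91963104e-05
  1.10119941e+00  1.06208534e+00] [ 9.98447457e-01  5.56647509e-02 -1.83627214e-03 -8.59620702e-04] 0.019523447228754157 [ 0.2  0.3 -0.4]
```

Emit:
step_arm:
  increments: [0,0,8,0,16,0,0,5,0,16,0,0,3,0,16,0,0,0,0,16]

```text
time_s: 11.6
eef_pos: [0.6577, -0.2355, 0.006]
tcp_rot: [0.998, 0.056, 0.0, 0.0]
force: [0.3, -0.1, 0.6]
gripper_width: 0.0192
finger_force: 20.1
```

Emit:
step_arm:
  increments: [0,0,2,0,16,0,0,2,0,16,0,0,0,0,16]

```text
time_s: 11.98
eef_pos: [0.6573, -0.2353, 0.0011]
tcp_rot: [0.998, 0.056, -0.0, -0.0]
force: [0.2, -0.2, 0.9]
gripper_width: 0.0191
finger_force: 20.1
```

Emit:
step_arm:
  increments: [0,0,0,0,30,0,0,0,0,45,0,0,-20,0,45,0,0,-25,0,45,0,0,0,-0.1848,45]

```text
time_s: 12.6
eef_pos: [0.6588, -0.2359, 0.0505]
tcp_rot: [0.989, 0.149, 0.002, 0.001]
force: [0.3, -0.4, -0.2]
gripper_width: 0.0453
finger_force: 0.0
```

Emit:
step_arm:
  increments: [0,0,0,-0.1848,45,0,0,0,-0.1848,45,0,0,0,-0.1848,45,0,0,0,-0.1848,45,0,0,0,-0.1848,45]

```text
time_s: 13.22
eef_pos: [0.6577, -0.2355, 0.048]
tcp_rot: [0.818, 0.576, 0.0, 0.001]
force: [0.2, 0.1, 0.6]
gripper_width: 0.0451
finger_force: 0.0
```

Emit:
step_arm:
  increments: [0,0,0,-0.1848,45,0,0,0,-0.1848,45,0,0,0,-0.1848,45,0,0,0,-0.1848,45,0,0,0,-0.1848,45]

```text
time_s: 13.85
eef_pos: [0.6577, -0.2355, 0.0481]
tcp_rot: [0.475, 0.88, 0.0, 0.001]
force: [-0.0, -0.8, -0.0]
gripper_width: 0.0453
finger_force: 0.0
```

Emit:
step_arm:
  increments: [0,0,0,-0.1848,45,0,0,0,-0.1848,45,0,0,0,-0.1848,45,0,0,0,-0.1848,45,0,0,0,-0.1848,45]

```text
time_s: 14.48
eef_pos: [0.6577, -0.2355, 0.048]
tcp_rot: [0.033, 0.999, -0.0, 0.001]
force: [-0.2, -1.0, -0.3]
gripper_width: 0.0447
finger_force: 0.0
```

Emit:
step_arm:
  increments: [0,0,0,-0.1848,45,0,0,0,0,45]

```text
time_s: 14.72
eef_pos: [0.6577, -0.2354, 0.0478]
tcp_rot: [-0.055, 0.998, -0.0, 0.001]
force: [-0.3, -0.1, 0.0]
gripper_width: 0.0451
finger_force: 0.0
```

```bash
python3 - <<'E'
from h import *
s=observe();print(s['time_s'],s['eef_pos'],s['q'],s['tcp_rot'],s['gripper_width'],np.array(s['force']).round(1))
shot('wrist','w6.png')
im=cv2.imread('pics/w6.png');cv2.imwrite('pics/w6c.png',cv2.resize(im[60:380,180:460],None,fx=1.5,fy=1.5))
E
```

```text
14.725 [ 0.65772286 -0.23544676  0.04776348] [-3.96173460e-01  8.07508162e-01  1.18857393e+00 -3.32323814e-06
  1.14404018e+00 -2.07766934e+00] [-5.53221897e-02  9.98468284e-01 -3.22153078e-04  6.60854283e-04] 0.045084622413268965 [-0.3 -0.1  0. ]
```

View pics/w6c.png

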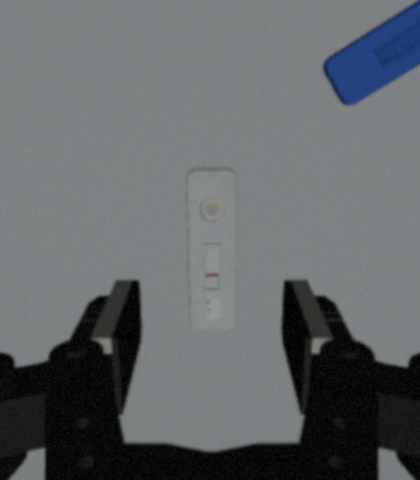

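The cassette lies flat and straight, with its well forward at (212,210) and ends at (212,168) and (212,330). I'll check its offset along tool x.

```bash
python3 - <<'E'
from h import *
from scipy.spatial.transform import Rotation as R
s=observe();M=R.from_quat(s['tcp_rot']).as_matrix();d=shot('wrist')
for n,p in(('well',(212,209.5)),('far',(212,168)),('near',(212,329)),('l',(188,250)),('r',(237,250))):
    w=onz(d,(180+p[0]/1.5,60+p[1]/1.5),.0055);print(n,(M.T@(w-s['eef_pos'])*1000).round(1))
E
```

```text
well [18.7  1.2 42. ]
far [35.3  1.2 42. ]
near [-34.1   1.2  42.1]
l [ 1.8 -8.5 42. ]
r [ 1.8 11.2 42. ]
```

Emit:
step_arm:
  increments: [0,0,25,0,45,0,0,15,0,45,0,0,5,0,45,0,0,1,0,45,0,0,0,0,45]

```text
time_s: 15.45
eef_pos: [0.6577, -0.2354, 0.001]
tcp_rot: [-0.056, 0.998, -0.0, 0.0]
force: [0.1, -0.1, 0.1]
gripper_width: 0.045
finger_force: 0.0
```

Emit:
step_arm:
  increments: [0,0,0,0,25,0,0,0,0,16,0,0,0,0,16,0,0,0,0,16]

```text
time_s: 15.95
eef_pos: [0.6576, -0.2354, 0.0009]
tcp_rot: [-0.056, 0.998, -0.0, 0.0]
force: [-1.4, 0.3, 5.4]
gripper_width: 0.0192
finger_force: 20.4
```

Emit:
step_arm:
  increments: [0,0,-45,0,16,0,0,-55,0,16,0,0,0,0.1745,16,0,0,0,0.1745,16,0,0,0,0.1745,16]

```text
time_s: 16.58
eef_pos: [0.6572, -0.2352, 0.1001]
tcp_rot: [0.207, 0.978, 0.0, -0.0]
force: [0.6, 0.1, -0.2]
gripper_width: 0.0191
finger_force: 19.8
```

Emit:
step_arm:
  increments: [0,0,0,0.1745,16,0,0,0,0.1745,16,0,0,0,0.1745,16,0,0,0,0.1745,16,0,0,0,0.1745,16]

```text
time_s: 17.2
eef_pos: [0.6572, -0.2352, 0.1]
tcp_rot: [0.601, 0.799, -0.0, -0.0]
force: [0.2, 0.6, -0.8]
gripper_width: 0.0189
finger_force: 19.8
```

Emit:
step_arm:
  increments: [0,0,0,0,16,0,0,0,0,16]

```text
time_s: 17.45
eef_pos: [0.6573, -0.2353, 0.1001]
tcp_rot: [0.597, 0.802, -0.0, -0.0]
force: [1.1, 0.2, 0.2]
gripper_width: 0.0195
finger_force: 19.8
```

```bash
python3 - <<'E'
from h import *
from scipy.spatial.transform import Rotation as R
s=observe();M=R.from_quat(s['tcp_rot']).as_matrix();print(s['eef_pos'],s['q'],s['gripper_width'],np.degrees(np.arctan2(M[1,0],M[0,0])))
o=np.array([.5459,-.0041,0]);u=np.array([-.294,.956,0])
for y in(-.115,-.036): print(y,(M.T@(o+u*y-s['eef_pos'])*1000).round(1))
d=shot('wrist','w7.png');t=shot('top','t7.png')
im=d['image'].min(2);m=((im>95)*255).astype(np.uint8)
E
```

```text
[ 0.65730584 -0.23526581  0.10012408] [-3.96168651e-01  7.48487445e-01  1.16059785e+00  8.32351212e-06
  1.23276972e+00 -6.86747181e-01] 0.019525286782440227 106.64876419541272
-0.115 [138.4 -39.6 100.2]
-0.036 [217.4 -40.2 100.2]
```

Emit:
step_arm:
  increments: [46,-13.3,0,-0.007,16,46,-13.3,0,0,16,46,-13.3,0,0,16,0,0,40,0,16,0,0,24,0,16]

```text
time_s: 18.18
eef_pos: [0.5791, -0.114, 0.0352]
tcp_rot: [0.595, 0.804, -0.0, -0.0]
force: [0.6, 0.3, -0.5]
gripper_width: 0.0192
finger_force: 19.8
```

Emit:
step_arm:
  increments: [0,0,0,0,16,0,0,0,0,16]

```text
time_s: 18.42
eef_pos: [0.5801, -0.1148, 0.0374]
tcp_rot: [0.596, 0.803, 0.0, 0.001]
force: [-0.3, 0.3, 0.5]
gripper_width: 0.0193
finger_force: 19.8
```

```bash
cat >> h.py <<'E'
def st():
    from scipy.spatial.transform import Rotation as R
    s=observe();M=R.from_quat(s['tcp_rot']).as_matrix();print(s['time_s'],s['eef_pos'],np.array(s['force']).round(1),s['gripper_width'])
    o=np.array([.5459,-.0041,0]);u=np.array([-.294,.956,0])
    print((M.T@(o+u*-.036-s['eef_pos'])*1000).round(1))
E
python3 -c "
from h import *
st();shot('wrist','w8.png')
im=cv2.imread('pics/w8.png');cv2.imwrite('pics/w8c.png',cv2.resize(im[60:380,180:460],None,fx=1.8,fy=1.8))"
```

```text
18.425 [ 0.58008713 -0.11481748  0.0374023 ] [-0.3  0.3  0.5] 0.01934282888463826
[79.9 -0.5 37.3]
```

View pics/w8c.png

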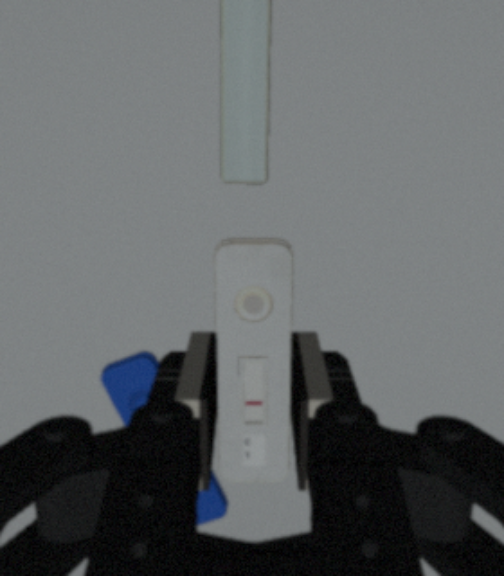

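The cassette (centre column 254, well forward) is in front of the rest bar (centre column ~244, end at row 184). I'll measure the sideways offset.

```bash
python3 - <<'E'
from h import *
from scipy.spatial.transform import Rotation as R
st()
s=observe();M=R.from_quat(s['tcp_rot']).as_matrix();d=shot('wrist')
o=np.array([.5459,-.0041,0]);u=np.array([-.294,.956,0]);xx=np.array([.956,.294,0])
for n,p,z in(('barL',(220,182),.03),('barR',(268,184),.03),('topL',(222,5),.03),('topR',(271,5),.03),('cL',(216,300),.042),('cR',(292,300),.042),('cfar',(254,239),.042),('well',(254,303),.042)):
    w=onz(d,(180+p[0]/1.8,60+p[1]/1.8),z);print(n,'tool',(M.T@(w-s['eef_pos'])*1000).round(1),'press',((w-o)@xx*1000).round(1),((w-o)@u*1000).round(1))
E
```

```text
18.475 [ 0.58019996 -0.11487334  0.03762988] [ 0.   0.5 -0.3] 0.019114069468964837
[80.  -0.6 37.5]
barL tool [48.5 -8.   7.6] press -7.5 -67.4
barR tool [48.   4.3  7.6] press 4.8 -68.0
topL tool [90.9 -6.8  7.5] press -6.2 -25.0
topR tool [90.9  4.8  7.5] press 5.4 -25.1
cL tool [20.8 -8.8 -4.4] press -8.5 -95.2
cR tool [20.7 10.3 -4.4] press 10.6 -95.3
cfar tool [36.6  0.7 -4.4] press 1.1 -79.4
well tool [19.9  0.7 -4.4] press 1.0 -96.0
```

Emit:
step_arm:
  increments: [0,-1.5,5,0.01,16,10,0,0,0,16,0,0,0,0,16,0,0,0,0,16]

```text
time_s: 19.02
eef_pos: [0.5754, -0.1053, 0.0315]
tcp_rot: [0.6, 0.8, 0.0, 0.0]
force: [0.4, -0.5, -0.3]
gripper_width: 0.019
finger_force: 19.8
```

Emit:
step_arm:
  increments: [0,0,-1,0,16,10,0,0,0,16,10,0,0,0,16,10,0,0,0,16,0,0,0,0,16]

```text
time_s: 19.65
eef_pos: [0.5667, -0.0758, 0.0323]
tcp_rot: [0.6, 0.8, -0.0, -0.0]
force: [-0.3, 0.2, -0.7]
gripper_width: 0.0189
finger_force: 19.8
```

```bash
python3 -c "
from h import *
st()"
```

```text
19.65 [ 0.56672328 -0.07576008  0.03232858] [-0.3  0.2 -0.7] 0.01889538957935071
[38.6  0.6 32.3]
```

No contact so far, so I'll continue slowly to the stop.

Emit:
step_arm:
  increments: [10,0,0,0,16,10,0,0,0,16,10,0,0,0,16,4,0,0,0,16,0,0,0,0,16]

```text
time_s: 20.27
eef_pos: [0.5574, -0.0437, 0.0323]
tcp_rot: [0.6, 0.8, 0.0, 0.0]
force: [1.1, 0.1, 0.3]
gripper_width: 0.0189
finger_force: 19.8
```

Emit:
step_arm:
  increments: [2,0,0,0,16,2,0,0,0,16,1,0,0,0,16,0,0,0,0,16]

```text
time_s: 20.78
eef_pos: [0.556, -0.0392, 0.0323]
tcp_rot: [0.6, 0.8, -0.0, -0.0]
force: [0.4, -0.7, -0.1]
gripper_width: 0.0189
finger_force: 19.8
```

```bash
python3 -c "
from h import *
st()"
```

```text
20.775 [ 0.5559636  -0.03916216  0.03227774] [ 0.4 -0.7 -0.1] 0.018856757095299256
[ 0.5  0.7 32.3]
```

Emit:
step_arm:
  increments: [1,0,0,0,16,1,0,0,0,16,0,0,0,0,16]

```text
time_s: 21.15
eef_pos: [0.5557, -0.0381, 0.0325]
tcp_rot: [0.6, 0.8, -0.0, 0.001]
force: [1.7, -7.2, -0.6]
gripper_width: 0.0193
finger_force: 19.8
```

Emit:
step_arm:
  increments: [1,0,0,0,16,1,0,0,0,16,0,0,0,0,16]

```text
time_s: 21.52
eef_pos: [0.5557, -0.0378, 0.0328]
tcp_rot: [0.6, 0.8, -0.001, 0.002]
force: [3.4, -20.6, -2.0]
gripper_width: 0.0193
finger_force: 19.7
```

Seated against the stop. I'll relieve the push, lower onto the rest and release.

Emit:
step_arm:
  increments: [-2.3,0,0,0,16,0,0,1.5,0,16,0,0,0,0,16,0,0,0,0,22,0,0,0,0,45]

```text
time_s: 22.15
eef_pos: [0.5554, -0.0372, 0.0306]
tcp_rot: [0.6, 0.8, 0.0, -0.0]
force: [0.1, -0.1, -0.9]
gripper_width: 0.0391
finger_force: 0.0
```

Emit:
step_arm:
  increments: [0,0,0,0,45,0,0,-10,0,45,0,0,-45,0,45,0,0,-50,0,45,0,0,0,0,45]

```text
time_s: 22.78
eef_pos: [0.5572, -0.0377, 0.1403]
tcp_rot: [0.6, 0.8, 0.002, 0.003]
force: [0.5, -0.6, -1.2]
gripper_width: 0.0451
finger_force: 0.0
```

```bash
python3 - <<'E'
from h import *
st();d=shot('wrist','w9.png')
im=d['image'].astype(float)
print('well col/row & end: bright profile')
g=im.mean(2)
print('col320 rows 150-260',g[150:260:3,318:323].mean(1).round().astype(int))
# cassette mask: brighter than table
reg=g[178:250,295:345];bg=np.median(g[180:250,250:290]);print('bg',bg,'row190',g[192:198,300:342].mean(0).round().astype(int))
E
```

```text
22.775 [ 0.5571908  -0.03768372  0.1403113 ] [ 0.5 -0.6 -1.2] 0.045073517799369814
[ -0.2  -1.9 140.3]
well col/row & end: bright profile
col320 rows 150-260 [ 53  53  54  52  52  54  53  89 109 107  78  54  62 151 151 152 155 155
 156 155 132 152 154 150 156 162 164 163 159 153 146 145 144 144 145 146
 143]
bg 144.33333333333334 row190 [145 145 144 145 143 141 146 151 152 152 152 151 151 151 153 152 152 153
 152 152 151 151 150 151 152 153 152 151 151 146 135 139 144 144 145 143
 144 145 144 144 144 145]
```

```bash
python3 - <<'E'
from h import *
from scipy.spatial.transform import Rotation as R
d=shot('wrist','w10.png');st();s=observe();M=R.from_quat(s['tcp_rot']).as_matrix()
g=cv2.GaussianBlur(d['image'],(3,3),0).astype(float).mean(2)
o=np.array([.5459,-.0041,0]);u=np.array([-.294,.956,0]);xx=np.array([.956,.294,0])
f=lambda p,z=.0355:(((w:=onz(d,p,z))-o)@xx*1000,(w-o)@u*1000)
for r0 in range(192,245,6):
    row=g[r0:r0+4].mean(0);c=np.where(row[295:345]>148.5)[0]+295
    if len(c)>5: print(r0,c.min(),c.max(),len(c),np.round(f((c.min()-.5,r0+1.5)),1),np.round(f((c.max()+.5,r0+1.5)),1))
print('end',np.round([f((318,r)) for r in(234,237,240)],1))
print(g[225:245,312:326].mean(1).round(1))
k=g[85:140,290:350];print('knob rim ok', (k<45).sum())
E
```

```text
22.875 [ 0.55545368 -0.03750994  0.13618349] [-1.1 -0.5 -1.1] 0.04503419215495999
[ -1.2   0.6 136.2]
192 309 330 18 [ -8.6 -28. ] [  8.5 -28.2]
198 309 330 22 [ -8.7 -32.8] [  8.5 -33.1]
204 309 329 21 [ -8.8 -37.7] [  7.6 -38. ]
210 309 330 16 [ -9.  -42.7] [  8.4 -43. ]
216 309 330 22 [ -9.1 -47.7] [  8.4 -48. ]
222 309 330 22 [ -9.2 -52.8] [  8.3 -53.1]
228 310 330 21 [ -8.6 -57.9] [  8.3 -58.2]
234 310 330 21 [ -8.7 -63.1] [  8.3 -63.4]
240 312 328 16 [ -7.2 -68.4] [  6.6 -68.7]
end [[ -1.8 -61.9]
 [ -1.9 -64.6]
 [ -1.9 -67.2]]
[156.5 156.  155.6 156.4 157.8 158.  157.2 157.2 158.4 159.3 158.8 157.3
 155.7 154.9 154.7 153.7 151.2 147.9 145.2 144.1]
knob rim ok 212
```

The cassette is seated: outer end at y ≈ -69 mm, x within 1 mm, straight. Now the second press.

Emit:
step_arm:
  increments: [0,0,-10,0,0,0,0,0,0,0,50,0.5,0,0,0,50,0,0,0,0,0,0,0,0,0]

```text
time_s: 23.5
eef_pos: [0.5271, 0.061, 0.1454]
tcp_rot: [0.599, 0.801, -0.0, -0.0]
force: [0.4, -0.4, -0.2]
gripper_width: 0.0003
finger_force: 0.0
```

Emit:
step_arm:
  increments: [0,0,20,0,0,0,0,15,0,0,0,0,0,0,0,0,0,0,0,0]

```text
time_s: 24.0
eef_pos: [0.5283, 0.0583, 0.1112]
tcp_rot: [0.6, 0.8, 0.0, 0.0]
force: [0.1, -0.4, -0.0]
gripper_width: -0.0001
finger_force: 0.0
```

Emit:
step_arm:
  increments: [0,0,4,0,0,0,0,4,0,0,0,0,3,0,0,0,0,3,0,0,0,0,0,0,0]

```text
time_s: 24.62
eef_pos: [0.5281, 0.0586, 0.0968]
tcp_rot: [0.6, 0.8, 0.0, 0.0]
force: [-0.4, -0.9, 5.3]
gripper_width: 0.0
finger_force: 2.4
```

Emit:
step_arm:
  increments: [0,0,2,0,0,0,0,2,0,0,0,0,2,0,0,0,0,1,0,0,0,0,0,0,0]

```text
time_s: 25.25
eef_pos: [0.5282, 0.0586, 0.0904]
tcp_rot: [0.6, 0.8, 0.0, 0.0]
force: [-2.9, 0.4, 10.4]
gripper_width: 0.0
finger_force: 5.4
```

Emit:
step_arm:
  increments: [0,0,1.2,0,0,0,0,0,0,0,0,0,0,0,0,0,0,0,0,0,0,0,0,0,0]

```text
time_s: 25.88
eef_pos: [0.5282, 0.0586, 0.0894]
tcp_rot: [0.6, 0.8, 0.0, 0.0]
force: [-3.0, -1.3, 11.9]
gripper_width: -0.0
finger_force: 5.8
```

Emit:
step_arm:
  increments: [0,0,0,0,0,0,0,0,0,0,0,0,0,0,0,0,0,0,0,0]

```text
time_s: 26.38
eef_pos: [0.5282, 0.0586, 0.0894]
tcp_rot: [0.6, 0.8, 0.0, 0.0]
force: [-3.2, -0.5, 12.8]
gripper_width: 0.0
finger_force: 5.8
```

The height and force match the first press, so I'm handing in while holding.

```bash
python3 -c "
from rig import sign_off
print(sign_off())"
```

```text
the job is handed in; nothing more can be done
None
```

I pressed the cassette once, turned it end for end, slid it back against the stop, and handed the job in with the knob held about 13.6 mm down at roughly 12 N. The hand-in gave no verdict, so the result is unconfirmed.

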